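Re-arm the rolling-resistance track

TASK

Get the roller test track ready for its next run with the fingertips only, pinching and lifting nothing. Slowly push the steel roller along its bed and up the ramp, keeping the fingers behind it so that it never runs free on the slope, right over the sprung brass tongue to the rubber stop, so that the tongue springs up behind it and keeps it there. Then push the orange rider up the bed to its zero end at the foot of the ramp, and leave the things standing round the track where they are.

Things in the scene. Friction and masses are not known exactly. Their poses are not given: they have to be found in the camera images.
- track: Aluminium test track fixed to the worktop, 452 x 126 mm. Origin under its centre, on the worktop; x runs along the track, uphill, y across, z up. A flat white bed (top 20 mm above the worktop, x -210 to +25 mm) meets a ramp that climbs 8 degrees towards +x. Bed and ramp are 67 mm wide, centred on y = 0, between guides 7 to 8 mm high. The rider's rod, with 42 mm high end blocks, is at y = -57 mm.
- slope (a point): Foot of the ramp: middle of the line where bed meets ramp, on the surface, at (25, 0, 20) mm in the track's frame. Its x points up along the ramp surface, its z square off it. A roller at the stop has its centre 170 mm up the slope and 22 mm off it; let go, it rolls back about 4 mm and lies against the tongue's tip.
- stop (a point): Face of the rubber stop pads on the end wall at the top of the ramp, on the middle line at the height of the roller's centre (192 mm up the slope, 22 mm off it); axes as slope. The wall stands 38 mm above the ramp.
- tongue (a joint): Hinge (rad) of the sprung brass tongue, 15 mm wide, in the middle of the ramp from 107 mm up the slope to its free tip at 149 mm. 0 = sprung up, tip 7 mm above the ramp; 0.17 or more = pressed flush. The roller's weight presses it down as it rolls over; it springs up once the roller has passed. Fingertips must stay 9 mm off the ramp there. The small red release knob beside the ramp moves with it.
- roller: Plain ground-steel roller (bearing sleeve), 44 mm diameter, 64 mm long, about 0.5 kg, lying across the bed between ramp and rider and free to roll; smooth (friction about 0.3), it slips round against a fingertip as it is pushed. Origin at its centre (22 mm above the surface it lies on); its y axis is its own axle line, across the track.
- rider (a joint): Distance (m) of the rider from its zero end: 0 = home at the foot of the ramp (rigid end of travel), up to 0.205 = far down the bed. It slides on a rod with about 1 N of friction and stays where it is left.
- vane (a point): Point over the middle of the track on the rider's orange vane, half-way up it, 47 mm above the worktop. The vane is an upright plate across the track, 4 mm thick, from 29 to 65 mm above the worktop, reaching 15 mm past the track's middle line from the rod. With the rider home the point is at x = +19 mm in the track's frame. At the start at least 40 mm are free between vane and roller.
- spirit_level: Small grey spirit level, 18 x 100 x 24 mm, on the robot's side of the track; origin under its centre. Not to be disturbed.
- timer: White bench timer, 62 x 62 x 19 mm, on the robot's side of the track; origin under its centre. Not to be disturbed.
- tape_roll: Roll of yellow tape, 102 mm across, 24 mm high, lying flat beyond the track; origin under its centre. Not to be disturbed.
- white_case: White hinged case, 102 x 130 x 34 mm, beyond the track; origin under its centre. Not to be disturbed.
Mind the look-alikes: they are no part of the job. What is shaped like the roller but red is not meant.

How it is judged:
On the way, in this order (a step that is already met when the one before it is completed fails the run):
1. the fingers push the roller up the ramp (x of roller in the frame of slope between 0.06 and 0.15 m and contact force between the fingers and roller above 0.1 N), for 0.1 s.
2. the roller lies at the top of the ramp with the tongue sprung up behind it (x of roller in the frame of slope above 0.161 m and z of roller in the frame of slope below 0.026 m and value of joint tongue below 0.04 rad), for 0.2 s.
3. the rider is home at the foot of the ramp (value of joint rider below 0.005 m), for 0.2 s.
At the end, for the whole second after the job is handed in: The roller lies square and at rest at the top of the ramp, its centre at least 161 mm up the slope (166 mm against the tongue, 170 mm at the stop), the tongue is sprung up behind it (within 0.04 rad), and the rider is within 5 mm of its zero end (all of step 2 and angle between the y axis of roller and the y axis of track, either way round below 0.08 rad and linear speed of roller below 0.02 m/s and value of joint rider below 0.005 m); the robot touches nothing.
It fails at once if the roller is lifted off bed or ramp (by more than 10 mm) ((x of roller in the frame of slope below 0 m and z of roller in the frame of track above 0.052 m) or (x of roller in the frame of slope above 0 m and z of roller in the frame of slope above 0.032 m)).
It fails at once if the roller runs free on the slope (faster than 0.2 m/s, no finger touching it) (x of roller in the frame of slope between 0.04 and 0.145 m and linear speed of roller above 0.2 m/s and contact force between the fingers and roller below 0.01 N).
It fails at once if a thing standing round the track is moved by more than 15 mm (distance of any of spirit_level, timer, tape_roll, white_case from where it was at the start of the episode above 0.015 m).
It also fails if it takes over 72 s, if anything falls off the work surface, if the arm or the gripper's body presses on something with over 40 N, if the wrist force passes 120 N, or if a joint passes its speed limit or range.

ROBOT

A 6-joint arm with a two-finger parallel gripper is mounted at the origin on a cart in front of the work surface, level with it; the furniture and walls round the work are solid. World frame = base frame: x ahead of the robot, y to its left, z up, the work surface at z = 0. Lengths are in m, angles in rad, forces in N, time in s.
With the tool pointing down it reaches from about 0.275 to 0.875 m from the base axis. Payload 12.5 kg.
Tool frame: the origin (TCP) lies on the front face of the gripper's body, between the roots of the fingers; the fingertips stand 73 mm ahead of it and the grasp point (between the pads) lies 54 mm ahead of it (manip.tip_extent is the distance from the TCP to the fingertips, in m); z points along the fingers, y is the direction in which the jaws open and shut (so a half turn about z gives the same grasp; the last joint's range is limited). The gripper opens to 85 mm and grips with 20 to 120 N. Pads are 22 mm wide; open, the fingers measure 114 mm over their backs; the gripper's body (76 mm by 85 mm) begins 54 mm behind the grasp point. The pads swing forward as they close: fully open they stand 13 mm farther back than shut.
Start: joints at [1.075, 0.351, 1.652, -0, 1.139, -0.085], TCP at [0.22, 0.504, 0.304] pointing down, gripper open.
Joint ranges: [-2.75, 2.75], [-0.79, 2.1], [0.01, 2.65], [-1.57, 4.71], [0.07, 3.14], [-2.87, 2.87]. Speed limits (rad/s): [2.22, 2.22, 2.79, 3.14, 3.14, 3.14].

INTERFACE

Orientations are given as a unit quaternion [x, y, z, w].
In Python, from rig import manip, camera, calibration, ticket gives the robot as it stands. The module is installed in compiled form; this text tells all that it offers.
- The arm moves only by the tool arm_command, never from a script. Its argument "targets" is a list of rows, each an object of numbers: "gripper": the gripper command: -1 is shut, 1 is fully open, values between are in proportion; "x", "y", "z": the shift along the tool's x, y, z in m; "ax", "ay", "az": the turn, a rotation vector about the tool's x, y, z in rad. A call has 1 to 8 rows; each row shifts and turns the commanded pose from where the row before left it, along the tool's axes as they then stand; what a row does not reach is not made up. A row lasts 1/8 s, in which the tool goes at most 62.5 mm and 10.7 degrees, less where a joint would pass 70% of its speed; a pose out of reach is approached as far as the arm can. A call with a gripper value outside its range is refused whole. The fingers move at their own pace and stop on an object; the grip force is fixed at half the most. Time passes only in rows, so rows that do not move let the fingers close. It gives the time, the measured TCP pose, the force and the opening at its end, in the units of the state.
- manip.state(): the state, without advancing time (a new reading comes with each control period).
- camera(name): name is "scene" or "side" or "wrist"; returns the picture (400x640x3 uint8, red, green, blue); there is no depth.
- calibration(name): a dict with "K" (3x3 intrinsics, pixels), "rvec" (rotation vector, rad) and "tvec" (3), from world to camera coordinates, as OpenCV has them. Camera axes: x right, y down, z forward; pixel columns grow to the right and rows downward; lengths in m; the calibration is good to about 2 mm. The wrist camera is an equidistant fisheye: a pixel r from the principal point sees the ray r / f radians off the axis. A picture is of the moment at which its call begins: read the wrist's pose just before it. calibration takes no time and is no camera call; for the wrist camera it gives the pose at the moment of the call.
- ticket.sign_off(): hands the job in, once; it reports no verdict.
The state is a dict: "clock": time; "q": joint angles; "joint_vel": joint speeds; "effort": joint torques, N m; "tcp_pos": TCP position; "tcp_rot": TCP orientation; "ft_force": force on the tool from outside, world axes, zero at the start; "wrist_torque": the same for the moment, N m; "gripper_width": finger opening in m.
Only numpy, scipy, OpenCV 4.12 (cv2) and the standard library are available. Lean on these libraries where they do the work, as an engineer would, in place of code of your own. Each camera call takes 0.05 s, during which the arm holds its last target. There are 200 camera calls.

## Working session

There is one attempt and no reset: what is moved stays moved. The work goes in short steps, Python scripts to look and compute and a tool call to move; the robot and the scene stay as the last step left them, time stands still between calls to the robot, and variables do not carry over. Pictures are saved under pics/ and viewed, about 8 in all and at most 12, crops included, and the job is handed in when it is done.

Besides the shell and the picture viewer there is one more tool, called after "Request:" as name([rows], argument=value, ...), one row to a line, values as JSON. arm_command: Moves the arm, as the interface text tells. Its arguments: {"type":"object","properties":{"targets":{"type":"array","items":{"type":"object","properties":{"gripper":{"type":"number"},"x":{"type":"number"},"y":{"type":"number"},"z":{"type":"number"},"ax":{"type":"number"},"ay":{"type":"number"},"az":{"type":"number"}}}}},"required":["targets"]}

```bash
mkdir -p pics; python3 - <<'E'
from rig import manip,camera,calibration
import cv2,json
s=manip.state();print({k:(v if not hasattr(v,'tolist') else v.tolist()) for k,v in s.items()}, manip.tip_extent)
for n in ("scene","side"):
    im=camera(n);cv2.imwrite(f"pics/{n}0.png",im[:,:,::-1]);c=calibration(n);print(n,c)
E
```

```text
{'clock': 0.0, 'q': [1.0753908434601938, 0.35123764991225886, 1.6524465326235838, 3.685788702717194e-05, 1.139079041217415, -0.08462406298528018], 'joint_vel': [-0.0001917555878410587, -0.0006369150396108384, 0.0010139795139294196, -0.000863972997678531, -0.0008907896460080353, 0.0011003514389905308], 'effort': [9.92203968053218e-05, -50.61055898666382, -29.14058804512024, -0.00010390387387815281, 0.004507397243287414, 4.2574307599352323e-05], 'tcp_pos': [0.21949231160367477, 0.5040310139480345, 0.30334906265716705], 'tcp_rot': [0.20395719723209269, 0.9789796314830203, -0.0005560581091386983, -0.00018340659323513842], 'ft_force': [-0.16017244997299876, -0.19419304596844172, 0.009904352316620403], 'wrist_torque': [0.02878651682098354, 0.005662303167318905, -0.002996098476027711], 'gripper_width': 0.08547035385019641} 0.0726
scene {'K': array([[399.42497256,   0.        , 320.55584329],
       [  0.        , 399.42497256, 193.78966265],
       [  0.        ,   0.        ,   1.        ]]), 'rvec': array([ 1.84657659, -0.9790802 ,  0.5673067 ]), 'tvec': array([-0.36833099,  0.26912871,  0.68286389])}
side {'K': array([[427.51190726,   0.        , 318.17021679],
       [  0.        , 427.51190726, 202.9342197 ],
       [  0.        ,   0.        ,   1.        ]]), 'rvec': array([ 0.45475006, -2.52429924,  1.469386  ]), 'tvec': array([0.54313232, 0.17828038, 0.8299958 ])}
```

View pics/scene0.png

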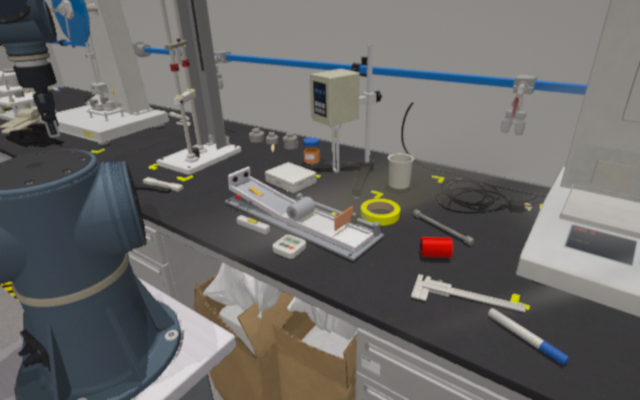

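View pics/side0.png

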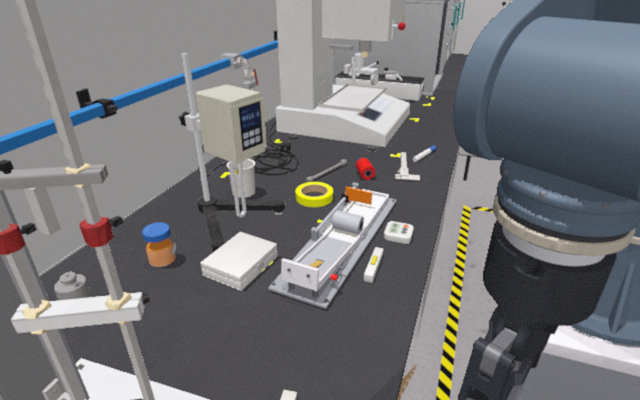

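```bash
python3 - <<'E'
import cv2
a=cv2.imread("pics/scene0.png")[165:255,215:390];cv2.imwrite("pics/sc1.png",cv2.resize(a,None,fx=4.5,fy=4.5,interpolation=cv2.INTER_CUBIC))
a=cv2.imread("pics/side0.png")[180:305,265:420];cv2.imwrite("pics/si1.png",cv2.resize(a,None,fx=4.5,fy=4.5,interpolation=cv2.INTER_CUBIC))
E
```

```text
(no output)
```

View pics/sc1.png

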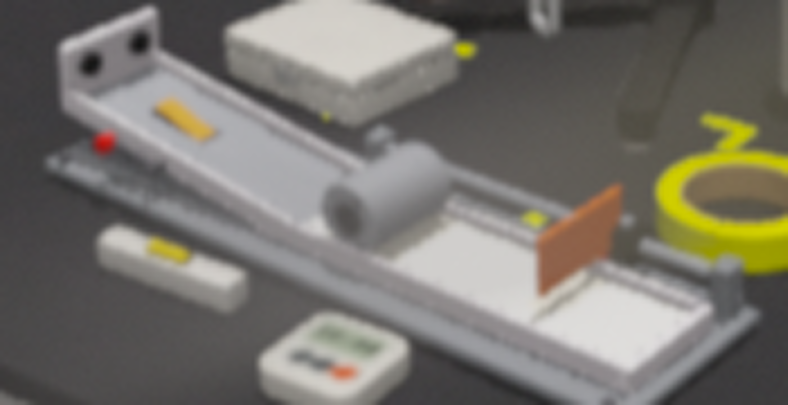

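View pics/si1.png

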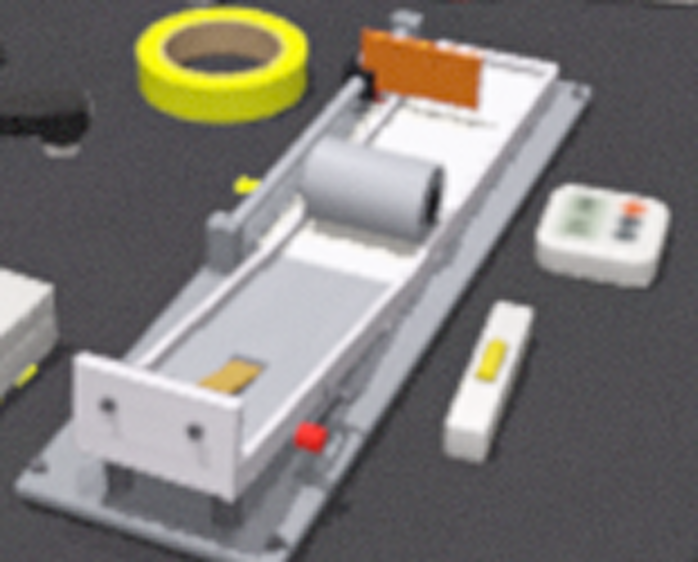

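```bash
cat > h.py <<'E'
import numpy as np,cv2
from rig import calibration
from scipy.optimize import least_squares
C=np.cos(np.radians(8));S=np.sin(np.radians(8))
def slope(x,y,z): return [25+x*C-z*S,y,20+x*S+z*C]
def T2W(p,P):
    p=np.atleast_2d(p)/1000.;c,s=np.cos(P[2]),np.sin(P[2])
    return np.c_[P[0]+c*p[:,0]-s*p[:,1],P[1]+s*p[:,0]+c*p[:,1],p[:,2]]
def proj(n,w):
    c=calibration(n);return cv2.projectPoints(np.array(w,float),c['rvec'],c['tvec'],c['K'],None)[0][:,0]
def ray(n,uv,z):
    c=calibration(n);R=cv2.Rodrigues(c['rvec'])[0];o=-R.T@c['tvec'];d=R.T@np.linalg.inv(c['K'])@np.array([*uv,1.]);return o+d*(z-o[2])/d[2]
def full(n,u,v): 
    o=(215,165) if n=="scene" else (265,180);return [o[0]+(u+.5)/4.5-.5,o[1]+(v+.5)/4.5-.5]
E
python3 - <<'E'
from h import *
h=6
pts=[("scene",(47,163),(226,63,h)),("scene",(757,315),(-226,-63,h)),
("side",(588,88),(-226,63,h)),("side",(18,487),(226,-63,h)),("side",(287,555),(226,63,h)),
("scene",(115,53),slope(192,0,22)),("side",(393,284),(25,33.5,20)),("side",(285,257),(25,-33.5,20))]
f=lambda P:np.concatenate([(proj(n,T2W(q,P))[0]-full(n,*u)) for n,u,q in pts])
r=least_squares(f,[.55,.3,1.6]);print(r.x);print(f(r.x).reshape(-1,2).round(2))
P=r.x
for h in (0,6,10):print([ray(n,full(n,*u),h/1000).round(4) for n,u,q in pts[:5]])
# roller: top silhouette in track frame; vane
def toT(w): d=w[:2]-P[:2];c,s=np.cos(P[2]),np.sin(P[2]);return np.array([c*d[0]+s*d[1],-s*d[0]+c*d[1]])*1000
for n,u,z in [("scene",(345,210),.042),("side",(428,195),.042),("side",(305,165),.042),("side",(480,57),.065),("scene",(621,186),.065),("scene",(540,238),.065),("side",(363,30),.065),("side",(477,107),.029),("scene",(540,293),.029)]:
    print(n,u,toT(ray(n,full(n,*u),z)).round(1))
for nm,n,u,z in [("level","side",(508,305),.024),("level","side",(450,430),.024),("timer","side",(600,225),.019),("tape","side",(222,45),.024),("case","side",(0,270),.034),("level near","scene",(245,285),.024)]:
    print(nm,ray(n,full(n,*u),z).round(3),toT(ray(n,full(n,*u),z)).round(1))
E
```

```text
[ 0.5232331  -0.00973439  1.4933827 ]
[[-0.66  2.33]
 [ 1.49  1.8 ]
 [ 0.74  0.69]
 [ 0.85  0.78]
 [-0.45  4.52]
 [ 1.89  0.64]
 [ 0.38 -1.35]
 [-2.89 -2.27]]
[array([0.4964, 0.2388, 0.    ]), array([ 0.5822, -0.2292,  0.    ]), array([ 0.4473, -0.2441,  0.    ]), array([0.6096, 0.2031, 0.    ]), array([0.4833, 0.2026, 0.    ])]
[array([0.4889, 0.2296, 0.006 ]), array([ 0.5738, -0.2332,  0.006 ]), array([ 0.4456, -0.2333,  0.006 ]), array([0.6061, 0.2092, 0.006 ]), array([0.4811, 0.2088, 0.006 ])]
[array([0.4839, 0.2234, 0.01  ]), array([ 0.5681, -0.2359,  0.01  ]), array([ 0.4444, -0.226 ,  0.01  ]), array([0.6038, 0.2133, 0.01  ]), array([0.4797, 0.2129, 0.01  ])]
scene (345, 210) [-5.6 27.7]
side (428, 195) [-21.4  33. ]
side (305, 165) [-22.4 -35.9]
side (480, 57) [-133.3   21.3]
scene (621, 186) [-137.8  -54. ]
scene (540, 238) [-136.7   17.1]
side (363, 30) [-136.8  -49.7]
side (477, 107) [-140.4   19.2]
scene (540, 293) [-134.2   14.4]
level [0.432 0.027 0.024] [29.1 93.5]
level [0.434 0.128 0.024] [130.1  99.9]
timer [ 0.406 -0.067  0.019] [-65.8 112.6]
tape [ 0.66  -0.178  0.024] [-157.3 -148.9]
case [0.67  0.097 0.034] [ 118.  -137.6]
level near [0.425 0.002 0.024] [ 3.9 98.7]
```

Request:
arm_command([
  {"x": -0.04,"y": -0.03,"z": -0.004,"gripper": -0.3},
  {"x": -0.04,"y": -0.03,"z": -0.004,"gripper": -0.3},
  {"x": -0.04,"y": -0.03,"z": -0.004,"gripper": -0.3},
  {"x": -0.04,"y": -0.03,"z": -0.004,"gripper": -0.3},
  {"x": -0.04,"y": -0.03,"z": -0.004,"gripper": -0.3},
  {"x": -0.04,"y": -0.03,"z": -0.004,"gripper": -0.3},
  {"x": -0.04,"y": -0.03,"gripper": -0.3},
  {"x": -0.04,"y": -0.03,"gripper": -0.3},
])

```text
$.targets[0]: bad value
```

Request:
arm_command([
  {"x": -0.04,"y": -0.03,"gripper": -0.3},
  {"x": -0.04,"y": -0.03,"gripper": -0.3},
  {"x": -0.04,"y": -0.03,"gripper": -0.3},
  {"x": -0.04,"y": -0.03,"gripper": -0.3},
  {"az": 0.177,"gripper": -0.3},
  {"az": 0.177,"gripper": -0.3},
  {"az": 0.177,"gripper": -0.3},
  {"az": 0.177,"gripper": -0.3},
])

```text
$.targets[0]: bad value
```

Request:
arm_command([
  {"az": 0.177,"gripper": -0.3},
  {"az": 0.177,"gripper": -0.3},
  {"az": 0.177,"gripper": -0.3},
  {"gripper": -0.3},
  {"gripper": -0.3},
])

```text
$.targets[0]: bad value
```

```bash
python3 - <<'E'
from rig import manip,camera,calibration
import cv2,numpy as np
s=manip.state();print(s['clock'],s['tcp_pos'],s['tcp_rot'],s['gripper_width'],manip.tip_extent)
c=calibration("wrist");print(c)
np.savez("w0.npz",**c)
im=camera("wrist");cv2.imwrite("pics/w0.png",im[:,:,::-1])
E
```

```text
0.1 [0.21952137 0.50406088 0.303423  ] [ 2.03961355e-01  9.78978806e-01 -4.93812655e-04 -1.39683775e-04] 0.08545491668846812 0.0726
{'K': array([[309.70691629,   0.        , 320.5943432 ],
       [  0.        , 309.70691629, 192.87836548],
       [  0.        ,   0.        ,   1.        ]]), 'rvec': array([-2.39477422, -1.569035  , -0.25344534]), 'tvec': array([-0.55072183, -0.03954876,  0.37976013])}
```

View pics/w0.png

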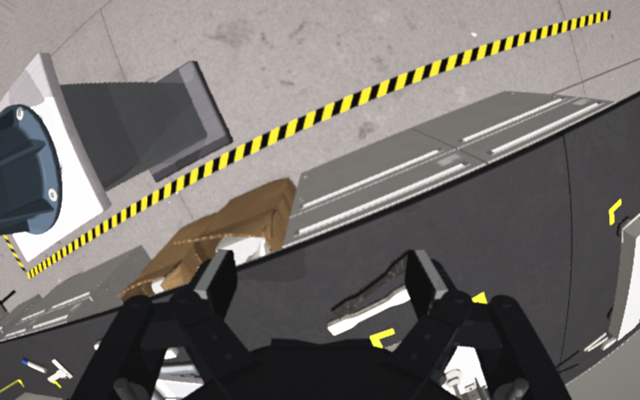

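Request:
arm_command([
  {"x": -0.04,"y": -0.03,"z": -0.004,"ax": 0,"ay": 0,"az": 0,"gripper": -0.3},
  {"x": -0.04,"y": -0.03,"z": -0.004,"ax": 0,"ay": 0,"az": 0,"gripper": -0.3},
  {"x": -0.04,"y": -0.03,"z": -0.004,"ax": 0,"ay": 0,"az": 0,"gripper": -0.3},
  {"x": -0.04,"y": -0.03,"z": -0.004,"ax": 0,"ay": 0,"az": 0,"gripper": -0.3},
  {"x": -0.04,"y": -0.03,"z": -0.004,"ax": 0,"ay": 0,"az": 0,"gripper": -0.3},
  {"x": -0.04,"y": -0.03,"z": -0.004,"ax": 0,"ay": 0,"az": 0,"gripper": -0.3},
  {"x": -0.04,"y": -0.03,"z": 0,"ax": 0,"ay": 0,"az": 0,"gripper": -0.3},
  {"x": -0.04,"y": -0.03,"z": 0,"ax": 0,"ay": 0,"az": 0,"gripper": -0.3},
])

```text
clock: 1.15
tcp_pos: [0.4177, 0.1549, 0.3279]
tcp_rot: [0.204, 0.979, 0.0, 0.0]
ft_force: [0.4, 0.9, 0.1]
gripper_width: 0.0299
```

Request:
arm_command([
  {"x": -0.04,"y": -0.03,"z": 0,"ax": 0,"ay": 0,"az": 0,"gripper": -0.3},
  {"x": -0.04,"y": -0.03,"z": 0,"ax": 0,"ay": 0,"az": 0,"gripper": -0.3},
  {"x": -0.04,"y": -0.03,"z": 0,"ax": 0,"ay": 0,"az": 0,"gripper": -0.3},
  {"x": -0.04,"y": -0.03,"z": 0,"ax": 0,"ay": 0,"az": 0,"gripper": -0.3},
  {"x": -0.04,"y": -0.03,"z": 0,"ax": 0,"ay": 0,"az": 0,"gripper": -0.3},
  {"x": 0,"y": 0,"z": 0,"ax": 0,"ay": 0,"az": 0.177,"gripper": -0.3},
  {"x": 0,"y": 0,"z": 0,"ax": 0,"ay": 0,"az": 0.177,"gripper": -0.3},
  {"x": 0,"y": 0,"z": 0,"ax": 0,"ay": 0,"az": 0.177,"gripper": -0.3},
])

```text
clock: 2.15
tcp_pos: [0.5405, -0.0611, 0.3276]
tcp_rot: [0.456, 0.89, -0.0, -0.0]
ft_force: [-0.5, 0.2, -0.9]
gripper_width: 0.0298
```

Request:
arm_command([
  {"x": 0,"y": 0,"z": 0,"ax": 0,"ay": 0,"az": 0.177,"gripper": -0.3},
  {"x": 0,"y": 0,"z": 0,"ax": 0,"ay": 0,"az": 0.177,"gripper": -0.3},
  {"x": 0,"y": 0,"z": 0,"ax": 0,"ay": 0,"az": 0.177,"gripper": -0.3},
  {"x": 0,"y": 0,"z": 0,"ax": 0,"ay": 0,"az": 0.177,"gripper": -0.3},
  {"x": 0,"y": 0,"z": 0,"ax": 0,"ay": 0,"az": 0,"gripper": -0.3},
  {"x": 0,"y": 0,"z": 0,"ax": 0,"ay": 0,"az": 0,"gripper": -0.3},
])

```text
clock: 2.9
tcp_pos: [0.5406, -0.0609, 0.3278]
tcp_rot: [0.733, 0.68, -0.0, -0.0]
ft_force: [0.2, 1.1, -0.0]
gripper_width: 0.03
```

```bash
python3 - <<'E'
from rig import manip,camera,calibration
import cv2,numpy as np
s=manip.state();print(s['clock'],s['tcp_pos'],s['tcp_rot'],s['gripper_width'],manip.tip_extent)
c=calibration("wrist");print(c)
np.savez("w0.npz",**c)
im=camera("wrist");cv2.imwrite("pics/w1.png",im[:,:,::-1])
E
```

```text
2.9 [ 0.54055208 -0.06094787  0.32775767] [ 7.33153809e-01  6.80062843e-01 -8.00496084e-05 -1.26518913e-04] 0.029958115317460416 0.0726
{'K': array([[309.70691629,   0.        , 320.5943432 ],
       [  0.        , 309.70691629, 192.87836548],
       [  0.        ,   0.        ,   1.        ]]), 'rvec': array([-2.82022718,  0.10577505,  0.01771675]), 'tvec': array([-0.54286924, -0.06615515,  0.39688922])}
```

View pics/w1.png

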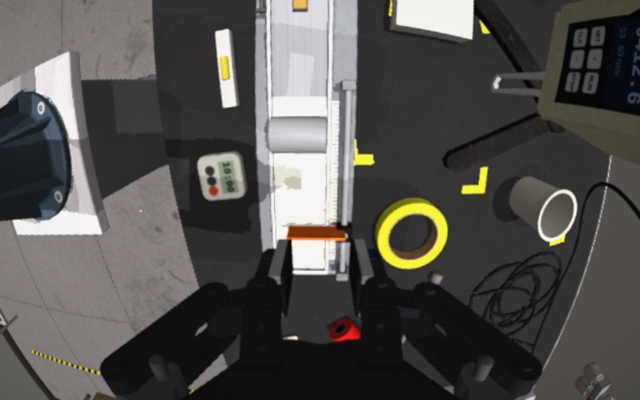

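```bash
python3 - <<'E'
import cv2
a=cv2.imread("pics/w1.png")[60:260,245:375].transpose(1,0,2);cv2.imwrite("pics/w1c.png",cv2.resize(a,None,fx=4,fy=4,interpolation=cv2.INTER_CUBIC))
E
```

```text
(no output)
```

View pics/w1c.png

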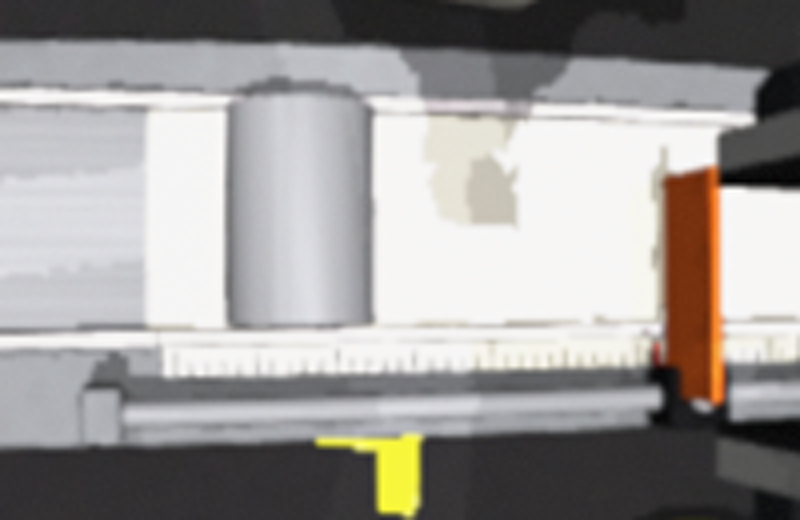

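```bash
cat >> h.py <<'E'
def wray(uv,z,c):
    R=cv2.Rodrigues(c['rvec'])[0];o=-R.T@c['tvec']
    q=cv2.fisheye.undistortPoints(np.array([[uv]],float),c['K'],np.zeros(4))[0,0]
    d=R.T@np.array([q[0],q[1],1.]);return o+d*(z-o[2])/d[2]
E
python3 - <<'E'
from h import *
c=dict(np.load("w0.npz"))
R=cv2.Rodrigues(c['rvec'])[0];print("cam",-R.T@c['tvec'])
g=lambda u,v,z:wray((245+(v+.5)/4-.5,60+(u+.5)/4-.5),z,c)
A=g(147,105,.02);B=g(147,327,.02);print("foot",A,B,np.linalg.norm(A-B),(A+B)/2,"yaw",np.arctan2(*(A-B)[1::-1])-np.pi/2)
for n,p,q,z in [("plateL",(10,40),(740,68),.006),("plateR",(10,446),(440,434),.006),("bedL",(380,110),(710,124),.02),("bedR",(150,327),(600,321),.02),("rod",(130,410),(650,396),.033)]:
    a=g(*p,z);b=g(*q,z);print(n,a,b,"yaw",np.arctan2(*(a-b)[1::-1]))
print("roller",g(230,205,.022),g(372,205,.022),g(230,205,.03),g(372,205,.03)); print("vane top",g(717,170,.065),g(717,400,.065))
print("rollerends",g(300,88,.04),g(300,326,.04))
E
```

```text
cam [0.5461645  0.02098806 0.39732658]
foot [0.48591371 0.02350376 0.02      ] [0.55267635 0.01749395 0.02      ] 0.06703259413246715 [0.51929503 0.02049885 0.02      ] yaw 1.481020698852856
plateL [0.46689949 0.06984978 0.006     ] [ 0.44560155 -0.18013017  0.006     ] yaw 1.4858030000082136
plateR [0.59291846 0.05859326 0.006     ] [ 0.58102754 -0.07941686  0.006     ] yaw 1.4848488773365789
bedL [ 0.48003533 -0.04879742  0.02      ] [ 0.47055052 -0.16244105  0.02      ] yaw 1.4875283108047468
bedR [0.55260972 0.01658246 0.02      ] [ 0.54048151 -0.1269378   0.02      ] yaw 1.4864913575900873
rod [0.57682052 0.0210681  0.033     ] [ 0.56350824 -0.14092315  0.033     ] yaw 1.4888015797066751
roller [ 0.51417182 -0.00468492  0.022     ] [ 0.51020286 -0.04843295  0.022     ] [ 0.51485374 -0.00413771  0.03      ] [ 0.51096937 -0.04695326  0.03      ]
vane top [ 0.49324405 -0.1437705   0.065     ] [ 0.56217142 -0.1488195   0.065     ]
rollerends [ 0.47962891 -0.02070242  0.04      ] [ 0.5488382  -0.02659242  0.04      ]
```

Request:
arm_command([
  {"x": -0.021,"y": -0.028,"z": 0,"ax": 0,"ay": 0,"az": 0.01,"gripper": -0.3},
  {"x": 0,"y": 0,"z": 0.05,"ax": 0,"ay": 0,"az": 0,"gripper": -0.3},
  {"x": 0,"y": 0,"z": 0.05,"ax": 0,"ay": 0,"az": 0,"gripper": -0.3},
  {"x": 0,"y": 0,"z": 0.05,"ax": 0,"ay": 0,"az": 0,"gripper": -0.3},
  {"x": 0,"y": 0,"z": 0.03,"ax": 0,"ay": 0,"az": 0,"gripper": -0.3},
  {"x": 0,"y": 0,"z": 0,"ax": 0,"ay": 0,"az": 0,"gripper": -0.3},
  {"x": 0,"y": 0,"z": 0,"ax": 0,"ay": 0,"az": 0,"gripper": -0.3},
])

```text
clock: 3.82
tcp_pos: [0.5117, -0.0799, 0.1491]
tcp_rot: [0.738, 0.675, 0.0, 0.001]
ft_force: [0.4, -0.3, 0.4]
gripper_width: 0.0298
```

```bash
cat > st.py <<'E'
from rig import manip
from h import *
s=manip.state();F=np.array([.5193,.0205]);a=1.486;e=np.array([np.cos(a),np.sin(a)]);n=np.array([-e[1],e[0]])
d=s['tcp_pos'][:2]-F;print("t",s['clock'],"foot-x",(d@e*1000).round(1),"y",(d@n*1000).round(1),"tip above bed",((s['tcp_pos'][2]-.0726-.02)*1000).round(1),"F",s['ft_force'].round(1))
from scipy.spatial.transform import Rotation as Ro
X=Ro.from_quat(s['tcp_rot']).apply([1,0,0]);print("yaw err",np.arctan2(X[1],X[0])-a)
E
python3 st.py; python3 - <<'E'
from rig import camera
import cv2
im=camera("wrist");cv2.imwrite("pics/w2.png",im[:,:,::-1])
E
```

```text
t 3.825 foot-x -100.6 y -0.9 tip above bed 56.5 F [ 0.4 -0.3  0.4]
yaw err -0.0032707452669322734
```

View pics/w2.png

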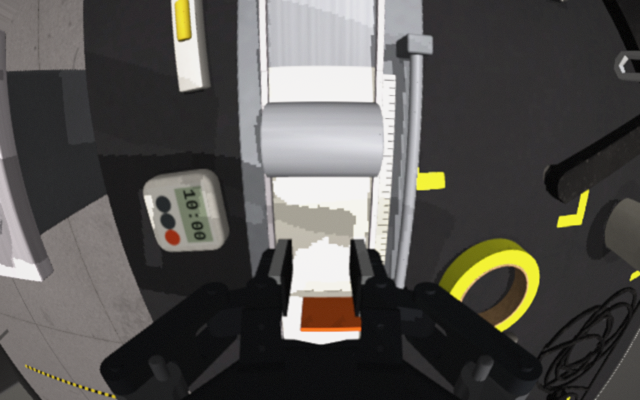

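Request:
arm_command([
  {"x": 0,"y": -0.001,"z": 0.025,"ax": 0,"ay": 0,"az": -0.003,"gripper": -0.3},
  {"x": 0,"y": 0,"z": 0.019,"ax": 0,"ay": 0,"az": 0,"gripper": -0.3},
  {"x": 0.004,"y": 0,"z": 0,"ax": 0,"ay": 0,"az": 0,"gripper": -0.3},
  {"x": 0.004,"y": 0,"z": 0,"ax": 0,"ay": 0,"az": 0,"gripper": -0.3},
  {"x": 0.004,"y": 0,"z": 0,"ax": 0,"ay": 0,"az": 0,"gripper": -0.3},
  {"x": 0.002,"y": 0,"z": 0,"ax": 0,"ay": 0,"az": 0,"gripper": -0.3},
  {"x": 0.002,"y": 0,"z": 0,"ax": 0,"ay": 0,"az": 0,"gripper": -0.3},
  {"x": 0.002,"y": 0,"z": 0,"ax": 0,"ay": 0,"az": 0,"gripper": -0.3},
])

```text
clock: 4.88
tcp_pos: [0.5116, -0.0616, 0.104]
tcp_rot: [0.737, 0.676, 0.0, 0.0]
ft_force: [-0.5, 0.3, 0.4]
gripper_width: 0.0301
```

```bash
python3 st.py
```

```text
t 4.875 foot-x -82.4 y 0.7 tip above bed 11.4 F [-0.5  0.3  0.4]
yaw err -0.0012173927930152484
```

Request:
arm_command([
  {"x": 0.002,"y": 0,"z": 0,"ax": 0,"ay": 0,"az": 0,"gripper": -0.3},
  {"x": 0.003,"y": 0,"z": 0,"ax": 0,"ay": 0,"az": 0,"gripper": -0.3},
  {"x": 0.004,"y": 0,"z": 0,"ax": 0,"ay": 0,"az": 0,"gripper": -0.3},
  {"x": 0.004,"y": 0,"z": 0,"ax": 0,"ay": 0,"az": 0,"gripper": -0.3},
  {"x": 0.005,"y": 0,"z": 0,"ax": 0,"ay": 0,"az": 0,"gripper": -0.3},
  {"x": 0.005,"y": 0,"z": 0,"ax": 0,"ay": 0,"az": 0,"gripper": -0.3},
  {"x": 0.005,"y": 0,"z": 0,"ax": 0,"ay": 0,"az": 0,"gripper": -0.3},
  {"x": 0.005,"y": 0,"z": 0,"ax": 0,"ay": 0,"az": 0,"gripper": -0.3},
])

```text
clock: 5.88
tcp_pos: [0.5144, -0.0284, 0.1039]
tcp_rot: [0.737, 0.676, -0.0, -0.0]
ft_force: [0.1, -0.0, 0.4]
gripper_width: 0.0297
```

Request:
arm_command([
  {"x": 0.004,"y": 0,"z": 0,"ax": 0,"ay": 0,"az": 0,"gripper": -0.3},
  {"x": 0.004,"y": 0,"z": 0,"ax": 0,"ay": 0,"az": 0,"gripper": -0.3},
  {"x": 0.004,"y": 0,"z": 0,"ax": 0,"ay": 0,"az": 0,"gripper": -0.3},
  {"x": 0.004,"y": 0,"z": 0,"ax": 0,"ay": 0,"az": 0,"gripper": -0.3},
  {"x": 0.004,"y": 0,"z": 0,"ax": 0,"ay": 0,"az": 0,"gripper": -0.3},
  {"x": 0.004,"y": 0,"z": 0,"ax": 0,"ay": 0,"az": 0,"gripper": -0.3},
  {"x": 0.004,"y": 0,"z": 0,"ax": 0,"ay": 0,"az": 0,"gripper": -0.3},
  {"x": 0.004,"y": 0,"z": 0,"ax": 0,"ay": 0,"az": 0,"gripper": -0.3},
])

```text
clock: 6.88
tcp_pos: [0.5172, 0.0033, 0.1039]
tcp_rot: [0.737, 0.676, -0.0, 0.0]
ft_force: [0.3, -1.7, 0.7]
gripper_width: 0.0303
```

```bash
python3 st.py;python3 - <<'E'
from rig import camera
import cv2
im=camera("wrist");cv2.imwrite("pics/w3.png",im[:,:,::-1])
E
```

```text
t 6.875 foot-x -17.3 y 0.6 tip above bed 11.3 F [ 0.3 -1.7  0.7]
yaw err -0.0011897758966266103
```

View pics/w3.png

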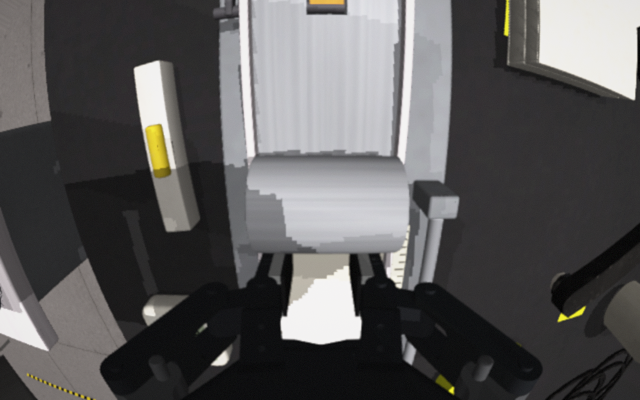

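Request:
arm_command([
  {"x": 0.004,"y": 0,"z": -0.0006,"ax": 0,"ay": 0,"az": 0,"gripper": -0.3},
  {"x": 0.004,"y": 0,"z": -0.0006,"ax": 0,"ay": 0,"az": 0,"gripper": -0.3},
  {"x": 0.004,"y": 0,"z": -0.0006,"ax": 0,"ay": 0,"az": 0,"gripper": -0.3},
  {"x": 0.004,"y": 0,"z": -0.0006,"ax": 0,"ay": 0,"az": 0,"gripper": -0.3},
  {"x": 0.004,"y": 0,"z": -0.0006,"ax": 0,"ay": 0,"az": 0,"gripper": -0.3},
  {"x": 0.004,"y": 0,"z": -0.0006,"ax": 0,"ay": 0,"az": 0,"gripper": -0.3},
  {"x": 0.004,"y": 0,"z": -0.0006,"ax": 0,"ay": 0,"az": 0,"gripper": -0.3},
  {"x": 0.004,"y": 0,"z": -0.0006,"ax": 0,"ay": 0,"az": 0,"gripper": -0.3},
])

```text
clock: 7.92
tcp_pos: [0.5199, 0.0352, 0.1087]
tcp_rot: [0.737, 0.676, -0.0, -0.0]
ft_force: [0.5, -2.9, 1.4]
gripper_width: 0.0297
```

Request:
arm_command([
  {"x": 0.004,"y": 0,"z": -0.0006,"ax": 0,"ay": 0,"az": 0,"gripper": -0.3},
  {"x": 0.004,"y": 0,"z": -0.0006,"ax": 0,"ay": 0,"az": 0,"gripper": -0.3},
  {"x": 0.004,"y": 0,"z": -0.0006,"ax": 0,"ay": 0,"az": 0,"gripper": -0.3},
  {"x": 0.004,"y": 0,"z": -0.0006,"ax": 0,"ay": 0,"az": 0,"gripper": -0.3},
  {"x": 0.004,"y": 0,"z": -0.0006,"ax": 0,"ay": 0,"az": 0,"gripper": -0.3},
  {"x": 0.004,"y": 0,"z": -0.0006,"ax": 0,"ay": 0,"az": 0,"gripper": -0.3},
  {"x": 0.004,"y": 0,"z": -0.0006,"ax": 0,"ay": 0,"az": 0,"gripper": -0.3},
  {"x": 0.004,"y": 0,"z": -0.0006,"ax": 0,"ay": 0,"az": 0,"gripper": -0.3},
])

```text
clock: 8.93
tcp_pos: [0.5227, 0.0671, 0.1135]
tcp_rot: [0.737, 0.676, -0.0, -0.0]
ft_force: [-0.9, -2.7, 0.9]
gripper_width: 0.0299
```

```bash
python3 st.py
```

```text
t 8.925 foot-x 46.7 y 0.6 tip above bed 20.9 F [-0.9 -2.7  0.9]
yaw err -0.0011963023685088725
```

Request:
arm_command([
  {"x": 0.004,"y": 0,"z": -0.0006,"ax": 0,"ay": 0,"az": 0,"gripper": -0.3},
  {"x": 0.004,"y": 0,"z": -0.0006,"ax": 0,"ay": 0,"az": 0,"gripper": -0.3},
  {"x": 0.004,"y": 0,"z": -0.0006,"ax": 0,"ay": 0,"az": 0,"gripper": -0.3},
  {"x": 0.004,"y": 0,"z": -0.0006,"ax": 0,"ay": 0,"az": 0,"gripper": -0.3},
  {"x": 0.004,"y": 0,"z": -0.0006,"ax": 0,"ay": 0,"az": 0,"gripper": -0.3},
  {"x": 0.004,"y": 0,"z": -0.0006,"ax": 0,"ay": 0,"az": 0,"gripper": -0.3},
  {"x": 0.004,"y": 0,"z": -0.0006,"ax": 0,"ay": 0,"az": 0,"gripper": -0.3},
  {"x": 0.004,"y": 0,"z": -0.0006,"ax": 0,"ay": 0,"az": 0,"gripper": -0.3},
])

```text
clock: 9.93
tcp_pos: [0.5255, 0.0989, 0.1184]
tcp_rot: [0.737, 0.676, -0.0, 0.0]
ft_force: [-0.1, -3.5, 1.3]
gripper_width: 0.0298
```

Request:
arm_command([
  {"x": 0.004,"y": 0,"z": -0.0006,"ax": 0,"ay": 0,"az": 0,"gripper": -0.3},
  {"x": 0.004,"y": 0,"z": -0.0006,"ax": 0,"ay": 0,"az": 0,"gripper": -0.3},
  {"x": 0.004,"y": 0,"z": -0.0006,"ax": 0,"ay": 0,"az": 0,"gripper": -0.3},
  {"x": 0.004,"y": 0,"z": -0.0006,"ax": 0,"ay": 0,"az": 0,"gripper": -0.3},
  {"x": 0.004,"y": 0,"z": -0.0006,"ax": 0,"ay": 0,"az": 0,"gripper": -0.3},
  {"x": 0.004,"y": 0,"z": -0.0006,"ax": 0,"ay": 0,"az": 0,"gripper": -0.3},
  {"x": 0.004,"y": 0,"z": -0.0006,"ax": 0,"ay": 0,"az": 0,"gripper": -0.3},
  {"x": 0.004,"y": 0,"z": -0.0006,"ax": 0,"ay": 0,"az": 0,"gripper": -0.3},
])

```text
clock: 10.92
tcp_pos: [0.5282, 0.1309, 0.1231]
tcp_rot: [0.737, 0.676, 0.0, 0.0]
ft_force: [-0.2, -1.7, 1.0]
gripper_width: 0.0301
```

Request:
arm_command([
  {"x": 0.003,"y": 0,"z": -0.0005,"ax": 0,"ay": 0,"az": 0,"gripper": -0.3},
  {"x": 0.003,"y": 0,"z": -0.0005,"ax": 0,"ay": 0,"az": 0,"gripper": -0.3},
  {"x": 0.003,"y": 0,"z": -0.0005,"ax": 0,"ay": 0,"az": 0,"gripper": -0.3},
  {"x": 0.002,"y": 0,"z": -0.0003,"ax": 0,"ay": 0,"az": 0,"gripper": -0.3},
])

```text
clock: 11.42
tcp_pos: [0.5291, 0.1418, 0.1249]
tcp_rot: [0.737, 0.676, 0.0, -0.0]
ft_force: [0.1, -0.4, 0.6]
gripper_width: 0.0297
```

```bash
python3 st.py
```

```text
t 11.425 foot-x 121.7 y 0.5 tip above bed 32.3 F [ 0.1 -0.4  0.6]
yaw err -0.0011743271759747653
```

Request:
arm_command([
  {"x": 0.002,"y": 0,"z": -0.0003,"ax": 0,"ay": 0,"az": 0,"gripper": -0.3},
  {"x": 0.002,"y": 0,"z": -0.0003,"ax": 0,"ay": 0,"az": 0,"gripper": -0.3},
  {"x": 0.002,"y": 0,"z": -0.0003,"ax": 0,"ay": 0,"az": 0,"gripper": -0.3},
])

```text
clock: 11.8
tcp_pos: [0.5296, 0.1475, 0.1258]
tcp_rot: [0.737, 0.676, -0.0, 0.0]
ft_force: [-0.0, -2.3, 0.9]
gripper_width: 0.03
```

Request:
arm_command([
  {"x": 0.001,"y": 0,"z": -0.0001,"ax": 0,"ay": 0,"az": 0,"gripper": -0.3},
  {"x": 0.001,"y": 0,"z": -0.0001,"ax": 0,"ay": 0,"az": 0,"gripper": -0.3},
])

```text
clock: 12.05
tcp_pos: [0.5298, 0.1495, 0.126]
tcp_rot: [0.737, 0.676, -0.0, 0.0]
ft_force: [0.8, -2.4, 0.1]
gripper_width: 0.0298
```

```bash
python3 st.py;python3 - <<'E'
from rig import camera
import cv2
a=camera("side")[180:305,265:420,::-1];cv2.imwrite("pics/si2.png",cv2.resize(a,None,fx=4.5,fy=4.5,interpolation=cv2.INTER_CUBIC))
E
```

```text
t 12.05 foot-x 129.4 y 0.5 tip above bed 33.4 F [ 0.8 -2.4  0.1]
yaw err -0.0012645233150914148
```

View pics/si2.png

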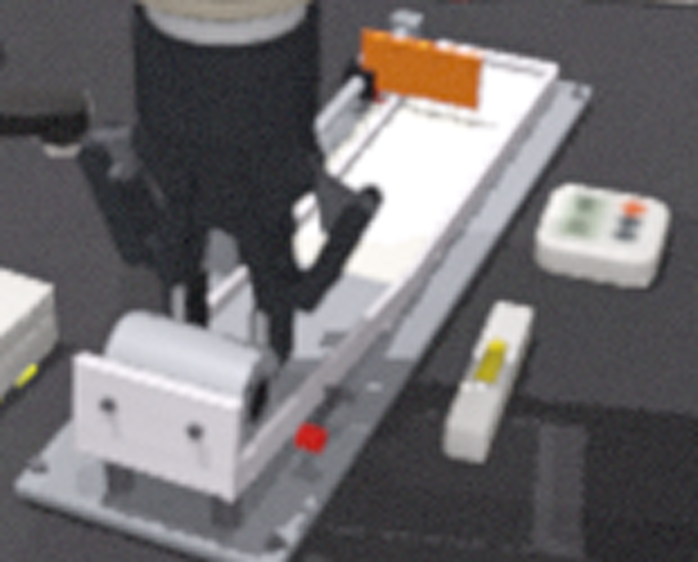

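Request:
arm_command([
  {"x": 0.001,"y": 0,"z": -0.0001,"ax": 0,"ay": 0,"az": 0,"gripper": -0.3},
  {"x": 0.001,"y": 0,"z": -0.0001,"ax": 0,"ay": 0,"az": 0,"gripper": -0.3},
])

```text
clock: 12.35
tcp_pos: [0.5299, 0.151, 0.1261]
tcp_rot: [0.737, 0.676, -0.001, 0.0]
ft_force: [-0.4, -11.7, 1.9]
gripper_width: 0.0297
```

Request:
arm_command([
  {"x": 0.001,"y": 0,"z": -0.0001,"ax": 0,"ay": 0,"az": 0,"gripper": -0.3},
  {"x": 0.001,"y": 0,"z": -0.0001,"ax": 0,"ay": 0,"az": 0,"gripper": -0.3},
])

```text
clock: 12.6
tcp_pos: [0.53, 0.1515, 0.1262]
tcp_rot: [0.737, 0.676, -0.002, 0.001]
ft_force: [-0.3, -26.2, 1.8]
gripper_width: 0.0298
```

Request:
arm_command([
  {"x": -0.002,"y": 0,"z": 0,"ax": 0,"ay": 0,"az": 0,"gripper": -0.3},
  {"x": -0.001,"y": 0,"z": 0,"ax": 0,"ay": 0,"az": 0,"gripper": -0.3},
  {"x": -0.001,"y": 0,"z": 0,"ax": 0,"ay": 0,"az": 0,"gripper": -0.3},
  {"x": -0.001,"y": 0,"z": 0,"ax": 0,"ay": 0,"az": 0,"gripper": -0.3},
  {"x": -0.002,"y": 0,"z": 0,"ax": 0,"ay": 0,"az": 0,"gripper": -0.3},
  {"x": -0.002,"y": 0,"z": 0,"ax": 0,"ay": 0,"az": 0,"gripper": -0.3},
  {"x": -0.004,"y": 0,"z": 0,"ax": 0,"ay": 0,"az": 0,"gripper": -0.3},
  {"x": -0.008,"y": 0,"z": 0,"ax": 0,"ay": 0,"az": 0,"gripper": -0.3},
])

```text
clock: 13.6
tcp_pos: [0.5283, 0.1323, 0.1264]
tcp_rot: [0.737, 0.676, 0.0, 0.0]
ft_force: [0.3, 0.5, -0.6]
gripper_width: 0.0297
```

```bash
python3 st.py;python3 - <<'E'
from rig import camera
import cv2
a=camera("wrist")[:,:,::-1];cv2.imwrite("pics/w4.png",a)
E
```

```text
t 13.6 foot-x 112.2 y 0.5 tip above bed 33.8 F [ 0.3  0.5 -0.6]
yaw err -0.000814963265576063
```

View pics/w4.png

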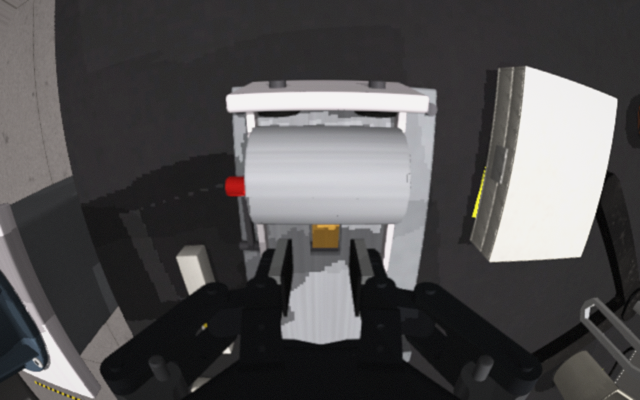

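Request:
arm_command([
  {"x": 0,"y": 0,"z": -0.03,"ax": 0,"ay": 0,"az": 0,"gripper": -0.3},
  {"x": 0,"y": 0,"z": -0.03,"ax": 0,"ay": 0,"az": 0,"gripper": -0.3},
  {"x": -0.05,"y": 0.005,"z": 0,"ax": 0,"ay": 0,"az": 0,"gripper": -1},
  {"x": -0.05,"y": 0.005,"z": 0,"ax": 0,"ay": 0,"az": 0,"gripper": -1},
  {"x": -0.05,"y": 0.005,"z": 0,"ax": 0,"ay": 0,"az": 0,"gripper": -1},
  {"x": -0.05,"y": 0,"z": 0,"ax": 0,"ay": 0,"az": 0,"gripper": -1},
  {"x": -0.05,"y": 0,"z": 0,"ax": 0,"ay": 0,"az": 0,"gripper": -1},
  {"x": -0.05,"y": 0,"z": 0,"ax": 0,"ay": 0,"az": 0,"gripper": -1},
])

```text
clock: 14.65
tcp_pos: [0.5171, -0.1694, 0.1865]
tcp_rot: [0.737, 0.676, 0.0, 0.0]
ft_force: [0.6, 0.1, -0.2]
gripper_width: 0.0001
```

```bash
python3 st.py;python3 - <<'E'
from rig import camera,calibration
import cv2,numpy as np
from h import *
im=camera("side");np.save("side3.npy",im)
# orange vane mask centroid/top edge in side
hsv=cv2.cvtColor(im,cv2.COLOR_RGB2HSV);m=cv2.inRange(hsv,(5,150,120),(16,255,255));m[:180]=0;m[:,:330]=0;m[215:]=0;m[:,380:]=0
ys,xs=np.nonzero(m);print(len(xs),xs.min(),xs.max(),ys.min(),ys.max())
b=im.copy();a=b[170:305,265:420,::-1];cv2.imwrite("pics/si3.png",cv2.resize(a,None,fx=4.4,fy=4.4,interpolation=cv2.INTER_CUBIC))
E
```

```text
t 14.65 foot-x -189.4 y -13.9 tip above bed 93.9 F [ 0.6  0.1 -0.2]
yaw err -0.0014870225831946637
295 345 371 187 203
```

Request:
arm_command([
  {"x": -0.012,"y": 0,"z": 0,"ax": 0,"ay": 0,"az": 0,"gripper": -1},
  {"x": 0,"y": 0,"z": 0.035,"ax": 0,"ay": 0,"az": 0,"gripper": -1},
  {"x": 0,"y": 0,"z": 0.033,"ax": 0,"ay": 0,"az": 0,"gripper": -1},
  {"x": 0.004,"y": 0,"z": 0,"ax": 0,"ay": 0,"az": 0,"gripper": -1},
  {"x": 0.005,"y": 0,"z": 0,"ax": 0,"ay": 0,"az": 0,"gripper": -1},
  {"x": 0.005,"y": 0,"z": 0,"ax": 0,"ay": 0,"az": 0,"gripper": -1},
  {"x": 0.005,"y": 0,"z": 0,"ax": 0,"ay": 0,"az": 0,"gripper": -1},
  {"x": 0.005,"y": 0,"z": 0,"ax": 0,"ay": 0,"az": 0,"gripper": -1},
])

```text
clock: 15.7
tcp_pos: [0.5188, -0.1554, 0.1189]
tcp_rot: [0.737, 0.676, 0.0, 0.001]
ft_force: [0.1, -1.1, 1.2]
gripper_width: 0.0002
```

Request:
arm_command([
  {"x": 0.006,"y": 0,"z": 0,"ax": 0,"ay": 0,"az": 0,"gripper": -1},
  {"x": 0.006,"y": 0,"z": 0,"ax": 0,"ay": 0,"az": 0,"gripper": -1},
  {"x": 0.006,"y": 0,"z": 0,"ax": 0,"ay": 0,"az": 0,"gripper": -1},
  {"x": 0.006,"y": 0,"z": 0,"ax": 0,"ay": 0,"az": 0,"gripper": -1},
  {"x": 0.006,"y": 0,"z": 0,"ax": 0,"ay": 0,"az": 0,"gripper": -1},
  {"x": 0.006,"y": 0,"z": 0,"ax": 0,"ay": 0,"az": 0,"gripper": -1},
  {"x": 0.006,"y": 0,"z": 0,"ax": 0,"ay": 0,"az": 0,"gripper": -1},
  {"x": 0.006,"y": 0,"z": 0,"ax": 0,"ay": 0,"az": 0,"gripper": -1},
])

```text
clock: 16.7
tcp_pos: [0.5227, -0.1074, 0.1184]
tcp_rot: [0.737, 0.676, 0.0, -0.0]
ft_force: [1.2, -1.2, 0.5]
gripper_width: -0.0
```

Request:
arm_command([
  {"x": 0.006,"y": 0,"z": 0,"ax": 0,"ay": 0,"az": 0,"gripper": -1},
  {"x": 0.006,"y": 0,"z": 0,"ax": 0,"ay": 0,"az": 0,"gripper": -1},
  {"x": 0.006,"y": 0,"z": 0,"ax": 0,"ay": 0,"az": 0,"gripper": -1},
  {"x": 0.006,"y": 0,"z": 0,"ax": 0,"ay": 0,"az": 0,"gripper": -1},
  {"x": 0.006,"y": 0,"z": 0,"ax": 0,"ay": 0,"az": 0,"gripper": -1},
  {"x": 0.006,"y": 0,"z": 0,"ax": 0,"ay": 0,"az": 0,"gripper": -1},
  {"x": 0.006,"y": 0,"z": 0,"ax": 0,"ay": 0,"az": 0,"gripper": -1},
  {"x": 0.006,"y": 0,"z": 0,"ax": 0,"ay": 0,"az": 0,"gripper": -1},
])

```text
clock: 17.7
tcp_pos: [0.5268, -0.0596, 0.1184]
tcp_rot: [0.737, 0.676, -0.0, 0.0]
ft_force: [1.0, -0.5, 0.3]
gripper_width: 0.0002
```

```bash
python3 st.py
```

```text
t 17.7 foot-x -79.2 y -14.3 tip above bed 25.8 F [ 1.  -0.5  0.3]
yaw err -0.0011711205895867938
```

Request:
arm_command([
  {"x": 0.006,"y": 0,"z": 0,"ax": 0,"ay": 0,"az": 0,"gripper": -1},
  {"x": 0.006,"y": 0,"z": 0,"ax": 0,"ay": 0,"az": 0,"gripper": -1},
  {"x": 0.006,"y": 0,"z": 0,"ax": 0,"ay": 0,"az": 0,"gripper": -1},
  {"x": 0.006,"y": 0,"z": 0,"ax": 0,"ay": 0,"az": 0,"gripper": -1},
  {"x": 0.006,"y": 0,"z": 0,"ax": 0,"ay": 0,"az": 0,"gripper": -1},
  {"x": 0.006,"y": 0,"z": 0,"ax": 0,"ay": 0,"az": 0,"gripper": -1},
  {"x": 0.004,"y": 0,"z": 0,"ax": 0,"ay": 0,"az": 0,"gripper": -1},
  {"x": 0.004,"y": 0,"z": 0,"ax": 0,"ay": 0,"az": 0,"gripper": -1},
])

```text
clock: 18.7
tcp_pos: [0.5306, -0.0159, 0.1184]
tcp_rot: [0.737, 0.676, -0.0, -0.0]
ft_force: [-0.5, -1.4, 0.4]
gripper_width: -0.0004
```

Request:
arm_command([
  {"x": 0.003,"y": 0,"z": 0,"ax": 0,"ay": 0,"az": 0,"gripper": -1},
  {"x": 0.003,"y": 0,"z": 0,"ax": 0,"ay": 0,"az": 0,"gripper": -1},
])

```text
clock: 18.95
tcp_pos: [0.5311, -0.01, 0.1184]
tcp_rot: [0.737, 0.676, -0.0, -0.0]
ft_force: [0.2, -0.4, -0.3]
gripper_width: 0.0
```

Request:
arm_command([
  {"x": 0.002,"y": 0,"z": 0,"ax": 0,"ay": 0,"az": 0,"gripper": -1},
  {"x": 0.002,"y": 0,"z": 0,"ax": 0,"ay": 0,"az": 0,"gripper": -1},
])

```text
clock: 19.2
tcp_pos: [0.5314, -0.0061, 0.1184]
tcp_rot: [0.737, 0.676, -0.0, -0.0]
ft_force: [-0.8, -0.5, 0.0]
gripper_width: -0.0001
```

```bash
python3 st.py
```

```text
t 19.2 foot-x -25.5 y -14.3 tip above bed 25.8 F [-0.8 -0.5  0. ]
yaw err -0.001300239427255212
```

Request:
arm_command([
  {"x": 0.002,"y": 0,"z": 0,"ax": 0,"ay": 0,"az": 0,"gripper": -1},
  {"x": 0.002,"y": 0,"z": 0,"ax": 0,"ay": 0,"az": 0,"gripper": -1},
])

```text
clock: 19.45
tcp_pos: [0.5318, -0.0021, 0.1184]
tcp_rot: [0.737, 0.676, -0.0, -0.0]
ft_force: [-0.2, -1.2, 1.3]
gripper_width: 0.0001
```

Request:
arm_command([
  {"x": 0.001,"y": 0,"z": 0,"ax": 0,"ay": 0,"az": 0,"gripper": -1},
  {"x": 0.001,"y": 0,"z": 0,"ax": 0,"ay": 0,"az": 0,"gripper": -1},
])

```text
clock: 19.7
tcp_pos: [0.5319, -0.001, 0.1184]
tcp_rot: [0.737, 0.676, -0.001, 0.0]
ft_force: [-1.6, -13.8, 0.2]
gripper_width: -0.0001
```

Request:
arm_command([
  {"x": 0.001,"y": 0,"z": 0,"ax": 0,"ay": 0,"az": 0,"gripper": -1},
])

```text
clock: 19.82
tcp_pos: [0.5319, -0.0007, 0.1184]
tcp_rot: [0.737, 0.676, -0.001, 0.001]
ft_force: [-2.4, -22.7, 0.5]
gripper_width: 0.0003
```

Request:
arm_command([
  {"x": -0.001,"y": 0,"z": 0,"ax": 0,"ay": 0,"az": 0,"gripper": -1},
  {"x": 0,"y": 0,"z": 0,"ax": 0,"ay": 0,"az": 0,"gripper": -1},
  {"x": -0.004,"y": 0,"z": 0,"ax": 0,"ay": 0,"az": 0,"gripper": -1},
  {"x": -0.02,"y": 0,"z": 0,"ax": 0,"ay": 0,"az": 0,"gripper": -1},
  {"x": -0.03,"y": 0,"z": 0,"ax": 0,"ay": 0,"az": 0,"gripper": -1},
  {"x": 0,"y": 0,"z": -0.05,"ax": 0,"ay": 0,"az": 0,"gripper": -1},
  {"x": 0,"y": 0,"z": -0.05,"ax": 0,"ay": 0,"az": 0,"gripper": -1},
  {"x": 0,"y": 0,"z": -0.05,"ax": 0,"ay": 0,"az": 0,"gripper": -1},
])

```text
clock: 20.82
tcp_pos: [0.527, -0.054, 0.2699]
tcp_rot: [0.737, 0.676, 0.0, -0.0]
ft_force: [0.2, -0.7, 0.1]
gripper_width: 0.0001
```

Request:
arm_command([
  {"x": 0,"y": 0,"z": -0.03,"ax": 0,"ay": 0,"az": 0,"gripper": -1},
  {"x": 0,"y": 0,"z": 0,"ax": 0,"ay": 0,"az": 0,"gripper": -1},
  {"x": 0,"y": 0,"z": 0,"ax": 0,"ay": 0,"az": 0,"gripper": -1},
])

```text
clock: 21.2
tcp_pos: [0.5269, -0.0539, 0.2975]
tcp_rot: [0.737, 0.676, -0.0, -0.001]
ft_force: [0.2, 0.9, -0.2]
gripper_width: 0.0
```

```bash
python3 st.py;python3 - <<'E'
from rig import camera,calibration
import cv2,numpy as np
c=calibration("wrist");np.savez("w5.npz",**c)
w=camera("wrist")[:,:,::-1];cv2.imwrite("pics/w5.png",w)
s=camera("side")[180:305,265:420,::-1]
a=cv2.resize(s,(372,300),interpolation=cv2.INTER_CUBIC)
b=cv2.resize(w[0:150,240:400],(428,400),interpolation=cv2.INTER_CUBIC)
o=np.zeros((400,800,3),np.uint8);o[:300,:372]=a;o[:,372:]=b;cv2.imwrite("pics/end.png",o)
E
```

```text
t 21.2 foot-x -73.5 y -13.9 tip above bed 204.9 F [ 0.2  0.9 -0.2]
yaw err -0.0011788175530484946
```

View pics/end.png

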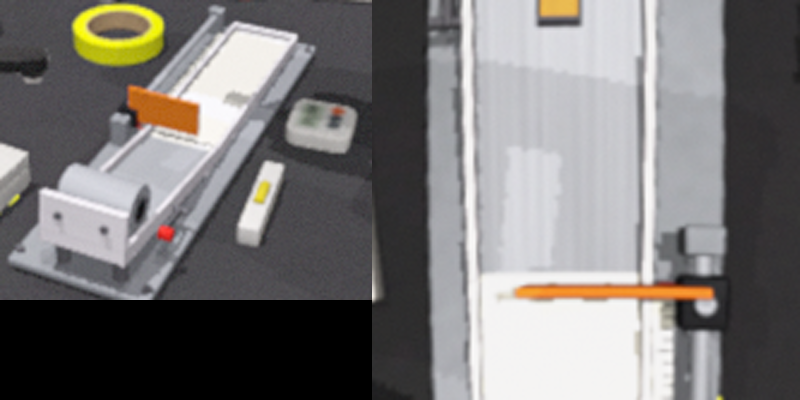

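```bash
python3 - <<'E'
from h import *
c=dict(np.load("w5.npz"));F=np.array([.5193,.0205]);e=np.array([np.cos(1.486),np.sin(1.486)])
im=cv2.cvtColor(cv2.imread("pics/w5.png"),cv2.COLOR_BGR2HSV);m=cv2.inRange(im,(4,150,120),(16,255,255))
ys,xs=np.nonzero(m[95:125,280:380]);ys=ys+95;xs=xs+280;print(len(xs),np.median(xs),ys.min(),ys.max())
sel=ys[abs(xs-320)<10]
for r in (sel.min()-.5,sel.mean(),sel.max()+.5):print(r,((wray((320,r),.060,c)[:2]-F)@e*1000).round(1))
s=np.load("side3.npy")
from rig import camera
n=camera("side");cv2.imwrite("pics/side_end.png",n[:,:,::-1])
d=cv2.absdiff(n,s).max(2)
for nm,(y0,y1,x0,x1) in dict(roller=(246,280,283,330),timer=(218,246,382,415),level=(245,285,362,385),tape=(180,208,294,336),case=(232,288,200,280)).items():print(nm,(d[y0:y1,x0:x1]>60).sum(),d[y0:y1,x0:x1].mean().round(1))
E
```

```text
319 334.0 106 111
106.5 -3.8
108.71084337349397 -5.9
111.5 -8.7
roller 0 3.6
timer 53 24.2
level 0 7.0
tape 0 6.3
case 0 2.9
```

```bash
python3 -c "
from rig import ticket
print(ticket.sign_off())"
```

```text
the job is handed in; nothing more can be done
None
```

The job is handed in at about 21 s on the robot's clock. My last checks showed the roller held at the top of the ramp and the rider home.

- **Roller:** I pushed it at about 30–40 mm/s along the bed and up the ramp, with two part-open fingertips straddling the tongue. It met the rubber stop at about 26 N on the wrist. After I backed off, the wrist picture showed it lying square with the brass tongue in view behind it. It had not moved between two later side pictures. I did not measure the tongue angle or the roller's position up the slope numerically.
- **Rider:** I pushed it with shut fingertips to its rigid end, at about 23 N. The vane measured −5.9 mm from the ramp foot, and −6 mm is expected at home.
- **Things round the track:** Comparing the side pictures from after the roller push and at the end, the level, tape and case had not moved. The timer's area differed in 53 pixels, which I take to be the arm's shadow, as the arm never came near it. The case check covered only part of the case.
- **Disagreement:** My first track pose from the two fixed cameras fitted poorly, up to 4.5 px off. I replaced it with a wrist-camera measurement, which gave the 67 mm bed width correctly. The base plate's centre came out about 7 mm off the bed's centre line, and I worked from the bed.

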